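# Open the tall tea tin for goods-in inspection

### The arm

A 6-joint arm with a two-finger parallel gripper is mounted at the origin on the work surface. World frame = base frame: x ahead of the robot, y to its left, z up, the work surface at z = 0. Lengths are in m, angles in rad, forces in N, time in s.
With the tool pointing down it reaches from about 0.275 to 1 m from the base axis. Payload 8.4 kg.
Tool frame: the origin (TCP) lies between the finger pads; the fingertips stand 17 mm ahead of it and the grasp point (between the pads) lies 2 mm behind it; y points along the fingers, z is the direction in which the jaws open and shut, and the axes are right-handed (so a half turn about y gives the same grasp; the last joint's range is limited). The gripper opens to 85 mm and grips with 20 to 120 N. Pads are 22 mm wide; open, the fingers measure 114 mm over their backs; the gripper's body (76 mm by 85 mm) begins 54 mm behind the grasp point. The pads swing forward as they close: fully open they stand 13 mm farther back than shut.
Start: joints at [1.103, 0.353, 1.633, -0, 1.155, -0.002], TCP at [0.281, 0.558, 0.248] pointing down, gripper open.
Joint ranges: [-2.63, 2.63], [-0.92, 2.1], [0.06, 2.66], [-1.3, 4.44], [0, 2.69], [-3.02, 3.02]. Speed limits (rad/s): [2.22, 2.22, 2.79, 3.14, 3.14, 3.14].

### API

Orientations are given as a 3x3 rotation matrix whose columns are the frame's x, y, z axes.
In Python, from rig import arm gives the robot as it stands.
- The arm moves only by the tool drive_tool, never from a script. Its argument "plan" is text: rows parted by semicolons, each of 7 numbers parted by spaces: the shift along the tool's x, y, z in mm, then the turn, a rotation vector about the tool's x, y, z in degrees, then the opening in per cent of the stroke, from 0 (shut) to 100 (fully open). In form: x y z wx wy wz gripper; .... A call has 1 to 5 rows; each row is the pose to reach, as a shift and turn from the pose commanded when the call began, along the tool's axes at that moment; what a row does not reach only later rows make up. A row lasts 1/8 s, in which the tool goes at most 62.5 mm and 10.7 degrees, less where a joint would pass 70% of its speed; a pose out of reach is approached as far as the arm can. A call with a gripper value outside its range is refused whole. The fingers move at their own pace and stop on an object; "force" is the grip in N (left out, the last holds). Time passes only in rows, so rows that repeat a pose let the fingers close. It gives the time, the measured TCP pose, the force and the opening at its end, in the units of the state.
- arm.get_obs(): the state, without advancing time (a new reading comes with each control period).
- arm.grab_frame(name): name is "scene" or "top" or "wrist"; returns (picture, depth): 384x512x3 uint8, red, green, blue; 384x512 float32, m along the optical axis (not along the pixel's ray), 0 where there is no reading.
- arm.camera_info(name): a dict with "camera_matrix" (3x3 intrinsics, pixels), "R" (3x3) and "t" (3): a world point X has camera coordinates R X + t. Camera axes: x right, y down, z forward; pixel columns grow to the right and rows downward; lengths in m; the calibration is good to about 2 mm. A picture is of the moment at which its call begins: read the wrist's pose just before it. camera_info takes no time and is no camera call; for the wrist camera it gives the pose at the moment of the call.
- arm.close_job(): hands the job in, once; it reports no verdict.
The state is a dict: "time_s": time; "joints": joint angles; "qd": joint speeds; "tau": joint torques, N m; "eef_pos": TCP position; "eef_rot": TCP orientation; "wrist_force": force on the tool from outside, world axes, zero at the start; "torque": the same for the moment, N m; "opening": opening from 0.0 (shut) to 1.0 (fully open).
Only numpy, scipy, OpenCV 4.12 (cv2) and the standard library are available. Lean on these libraries where they do the work, as an engineer would, in place of code of your own. Each camera call takes 0.05 s, during which the arm holds its last target.

### The job

Lift the lid off the tall round tin and set it down, right way up, inside the shallow white tray; do not drop it in. Leave the opened tin standing upright where it is, and leave the short round tin alone with its lid on.

Things in the scene. Friction and masses are not known exactly. Their poses are not given: they have to be found in the camera images.
- tin: The tall round aluminium tin, upright and loose on the table: a cylinder 50 mm in diameter, 120 mm tall to its open rim (123 mm with the lid on), about 0.3 kg, with a paper band near the foot. Origin at the centre of its underside, z up.
- tin_lid: The tall tin's lid: plain round aluminium cap, no knob, 58 mm outer diameter, 26 mm tall, 35 g. It sits loosely over the tin's neck (1 to 2 mm play), lifts straight up and overhangs the tin's side by 4 mm. Origin at the centre of its lower open edge, 97 mm above the tin's foot when on; z points up through the closed top (upper face z = 26 mm). Grip across the diameter from above, any direction.
- tray: Shallow white plastic tray, fixed to the table, 190 x 190 mm outside, walls 5 mm thick and 22 mm high, floor 5 mm thick, empty. It lies left or right of the tins, turned a little. Origin at the centre of its underside; x and y along its sides.
- short_lid: The lid of the short round tin, same shape and size as the other lid. That tin is 50 mm in diameter, loose, only 73 mm tall with its lid on. Origin at the centre of the lid's lower edge, 47 mm above the table. To be left alone. (A sealed square tin, 59 mm wide and 116 mm tall, stands near too; the three tins may swap places.)
There are look-alikes about, which are no part of the job. What is shaped like the tin but orange or purple is not meant.

How it is judged:
By the outcome, as a careful person would: the job done as asked, in the order asked, and still so for the second after the job is handed in, with the robot touching nothing.
It also fails if it takes over 42 s, if anything falls off the work surface, if the arm or the gripper's body presses on something with over 40 N, if the wrist force passes 120 N, or if a joint passes its speed limit or range.

## Working session

There is one attempt and no reset: what is moved stays moved. The work goes in short steps, Python scripts to look and compute and a tool call to move; the robot and the scene stay as the last step left them, time stands still between calls to the robot, and variables do not carry over. Pictures are saved under pics/ and viewed, and the job is handed in when it is done.

Besides the shell and the picture viewer there is one more tool, called after ">>>" in YAML: its name, and indented under it one key for each argument. drive_tool: Moves the arm, as the interface text tells. Its arguments: {"type":"object","properties":{"plan":{"type":"string"},"force":{"type":"number"}},"required":["plan"]}

```bash
mkdir -p pics; ls
python3 - <<'E'
from rig import arm
import cv2, numpy as np
o=arm.get_obs(); print(o)
for n in ("scene","top"):
    p,d=arm.grab_frame(n); cv2.imwrite(f"pics/{n}0.png",cv2.cvtColor(p,cv2.COLOR_RGB2BGR)); np.savez(f"pics/{n}0.npz",p=p,d=d,**arm.camera_info(n))
    print(arm.camera_info(n))
E
```

```text
pics
{'time_s': 0.0, 'joints': array([ 1.10260890e+00,  3.53628780e-01,  1.63415233e+00,  1.87713363e-06,
        1.15517719e+00, -2.41603818e-03]), 'qd': array([5.28623177e-04, 1.97741581e-03, 5.06271450e-04, 4.52530470e-04,
       1.24822113e-03, 3.92757207e-05]), 'tau': array([ 1.32219186e-03, -6.05268645e+01, -3.42062330e+01,  9.08953348e-05,
        9.41460778e-03,  1.14282523e-05]), 'eef_pos': array([0.28049832, 0.55801203, 0.24756597]), 'eef_rot': array([[ 8.93475049e-01, -6.17803456e-04,  4.49112408e-01],
       [-4.49112833e-01, -1.21790388e-03,  8.93474219e-01],
       [-5.01571618e-06, -9.99999068e-01, -1.36563019e-03]]), 'wrist_force': array([-0.42447052, -0.27582715, -0.44977688]), 'torque': array([-0.02630653, -0.00617156, -0.02927315]), 'opening': 0.9976280267499952}
{'camera_matrix': array([[434.79218887,   0.        , 253.32377764],
       [  0.        , 434.79218887, 193.7862034 ],
       [  0.        ,   0.        ,   1.        ]]), 'R': array([[-0.58840825,  0.80841165,  0.01569494],
       [ 0.53187227,  0.40160136, -0.74553889],
       [-0.60900543, -0.43033353, -0.6662773 ]]), 't': array([ 0.3190595 , -0.21571288,  1.44781496])}
{'camera_matrix': array([[477.36243474,   0.        , 256.42769283],
       [  0.        , 477.36243474, 190.61421283],
       [  0.        ,   0.        ,   1.        ]]), 'R': array([[ 0.01037993, -0.99993409,  0.00490608],
       [-0.9929649 , -0.01088609, -0.11790761],
       [ 0.11795325, -0.00364769, -0.99301245]]), 't': array([0.01957412, 0.51375413, 1.12771823])}
```

View pics/scene0.png

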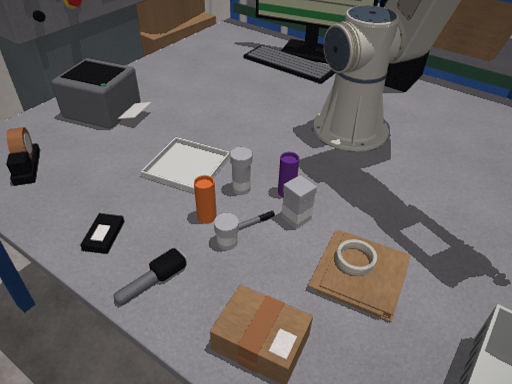

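View pics/top0.png

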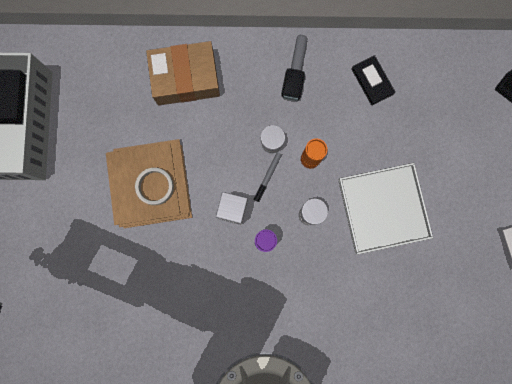

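The scene view shows the tall silver tin at about (241,160), the short tin at (227,230), the square tin at (298,200) and the tray at (187,163). In the top view the tall tin's lid is at (315,211), the short lid at (273,138), orange at (315,150), purple at (266,240) and the tray at (385,208). Next I measure from both views.

```bash
cat > h.py <<'E'
import numpy as np, cv2
def load(n):
    z=np.load(f"pics/{n}.npz"); return z['p'],z['d'],z['camera_matrix'],z['R'],z['t']
def cloud(d,K,R,t):
    v,u=np.mgrid[:d.shape[0],:d.shape[1]]
    c=np.stack([(u-K[0,2])*d/K[0,0],(v-K[1,2])*d/K[1,1],d],-1)
    X=(c-t)@R; X[d<=0]=np.nan; return X
E
python3 - <<'E'
from h import *
for n in ("top0","scene0"):
    p,d,K,R,t=load(n); X=cloud(d,K,R,t)
    print(n,"table z",np.nanmedian(X[300:310,450:500,2]) if n=="top0" else np.nanmedian(X[90:130,200:260,2]))
    pts={"top0":{"tall":(315,211),"short":(273,138),"orange":(315,150),"purple":(266,240),"sq":(235,203),"trayfloor":(385,208)},
     "scene0":{"tall":(241,155),"short":(227,222),"orange":(205,181),"purple":(289,157),"sq":(300,185),"trayfloor":(187,163)}}[n]
    for k,(u,v) in pts.items():
        z0=np.nanmedian(X[v-2:v+3,u-2:u+3,2]); 
        W=X[v-25:v+26,u-25:u+26].reshape(-1,3)
        m=np.abs(W[:,2]-z0)<0.006; q=W[m]
        mm=(q[:,:2].min(0)+q[:,:2].max(0))/2
        print(k,"z",z0.round(4),"mean",q[:,:2].mean(0).round(4),"mid",mm.round(4),"ext",np.ptp(q[:,:2],axis=0).round(4),len(q))
    # tray
    m=(X[...,2]>0.012)&(X[...,2]<0.03)&(X[...,1]<-0.13)&(X[...,1]>-0.45)&(X[...,0]>0.3)&(X[...,0]<0.7)
    W=X[m][:,:2].astype(np.float32)
    print("tray rect",cv2.minAreaRect(W*1000), len(W), "wall z",np.nanpercentile(X[m][:,2],[50,90]))
E
```

```text
top0 table z -0.0003603271886984925
tall z 0.1226 mean [ 0.4583 -0.1036] mid [ 0.4576 -0.1042] ext [0.0559 0.0562] 527
short z 0.0728 mean [ 0.6371 -0.0113] mid [ 0.6377 -0.0115] ext [0.0584 0.0547] 458
orange z 0.1088 mean [ 0.6002 -0.1089] mid [ 0.5984 -0.108 ] ext [0.047  0.0478] 295
purple z 0.109 mean [0.3942 0.0054] mid [0.4087 0.0209] ext [0.075  0.0767] 315
sq z 0.1164 mean [0.4657 0.0813] mid [0.4662 0.0818] ext [0.0673 0.0666] 687
trayfloor z 0.0044 mean [ 0.4768 -0.2934] mid [ 0.4775 -0.294 ] ext [0.126  0.1272] 2573
tray rect ((476.86053466796875, -290.6413879394531), (190.56710815429688, 191.55169677734375), 12.482280731201172) 784 wall z [0.02035178 0.02394314]
scene0 table z 0.0018370863131885404
tall z 0.1244 mean [ 0.4613 -0.1013] mid [ 0.4588 -0.1019] ext [0.0584 0.0598] 273
short z 0.0749 mean [ 0.6361 -0.0186] mid [ 0.6294 -0.0407] ext [0.0762 0.1182] 423
orange z 0.1106 mean [ 0.5993 -0.1077] mid [ 0.5522 -0.1072] ext [0.1476 0.05  ] 224
purple z 0.1103 mean [0.4028 0.0153] mid [0.4222 0.0386] ext [0.1098 0.1166] 205
sq z 0.1174 mean [0.46   0.0733] mid [0.4468 0.0522] ext [0.1101 0.1286] 499
trayfloor z 0.0068 mean [ 0.4636 -0.306 ] mid [ 0.4554 -0.3303] ext [0.2683 0.242 ] 1925
tray rect ((476.601318359375, -290.5201721191406), (195.34649658203125, 195.38914489746094), 12.904630661010742) 689 wall z [0.01966967 0.02427835]
```

>>> drive_tool:
  plan: "40 5 -45 0 0 0 100; 80 10 -90 0 0 0 100; 120 15 -135 0 0 0 100; 160 20 -179 0 0 0 100; 200 20 -224 0 0 0 100"
  force: 25

```text
time_s: 0.72
eef_pos: [0.3587, 0.2665, 0.2278]
eef_rot: [[0.894, -0.0, 0.449], [-0.449, -0.0, 0.894], [-0.0, -1.0, -0.001]]
wrist_force: [0.9, 0.8, -0.1]
opening: 1.0
```

>>> drive_tool:
  plan: "40 0 -45 0 0 0 100; 80 0 -90 0 0 0 100; 120 0 -135 0 0 0 100; 160 0 -179 0 0 0 100; 190 0 -213 0 0 0 100"

```text
time_s: 1.35
eef_pos: [0.433, -0.0094, 0.2283]
eef_rot: [[0.893, 0.0, 0.45], [-0.45, -0.0, 0.893], [0.0, -1.0, 0.0]]
wrist_force: [1.2, 1.4, 0.6]
opening: 1.001
```

```bash
cat > grab.py <<'E'
import sys
from rig import arm
import cv2, numpy as np
def grab(n,tag):
    o=arm.get_obs(); ci=arm.camera_info(n); p,d=arm.grab_frame(n)
    cv2.imwrite(f"pics/{tag}.png",cv2.cvtColor(p,cv2.COLOR_RGB2BGR)); np.savez(f"pics/{tag}.npz",p=p,d=d,eef=o['eef_pos'],rot=o['eef_rot'],**ci)
    print(tag,o['time_s'],o['eef_pos'].round(4),np.abs(o['qd']).max().round(3),o['opening'])
for a in sys.argv[1:]:
    n,t=a.split(':'); grab(n,t)
E
python3 grab.py wrist:w1
```

```text
w1 1.35 [ 0.433  -0.0094  0.2283] 0.81 1.0008500292172322
```

View pics/w1.png

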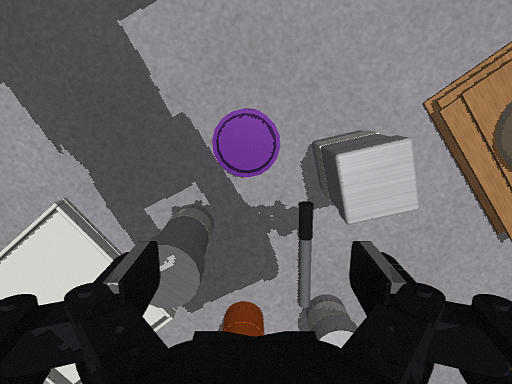

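>>> drive_tool:
  plan: "33 0 -36 0 0 0 100; 65 0 -73 0 0 0 100; 65 0 -73 0 0 0 100; 65 0 -73 0 0 0 100"

```text
time_s: 1.9
eef_pos: [0.4576, -0.1013, 0.2279]
eef_rot: [[0.893, -0.001, 0.45], [-0.45, 0.001, 0.893], [-0.001, -1.0, 0.0]]
wrist_force: [0.7, 0.0, -0.3]
opening: 1.004
```

```bash
python3 grab.py wrist:w2 scene:s2 top:t2
```

```text
w2 1.9 [ 0.4576 -0.1013  0.2279] 0.023 1.0035098473260786
s2 1.95 [ 0.4577 -0.1009  0.228 ] 0.014 1.000608017321357
t2 2.0 [ 0.4578 -0.1007  0.2281] 0.008 0.9985360550172139
```

View pics/w2.png

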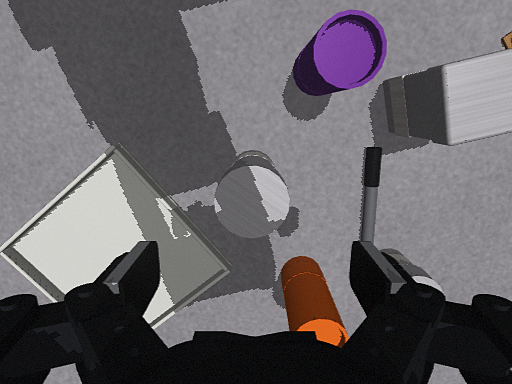

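View pics/s2.png

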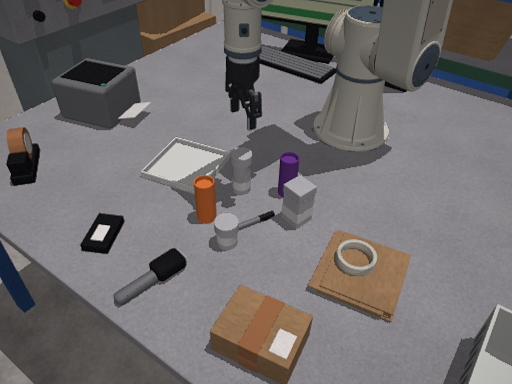

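The wrist view shows the lid's top at (252,196), centred between the open fingers, with orange at the bottom (320,330) and the tray at left. Next I measure the lid and fingertips here.

Run:
```python
from h import *
p,d,K,R,t=load("w2"); X=cloud(d,K,R,t)
z0=np.nanmedian(X[190:200,247:257,2]); W=X[150:250,200:300].reshape(-1,3); q=W[np.abs(W[:,2]-z0)<.004]
c,r=cv2.minEnclosingCircle((q[:,:2]*1000).astype(np.float32)); print("wrist lid",z0,q[:,:2].mean(0),c,r,"cam pos",-R.T@t)
p,d,K,R,t=load("w1"); X=cloud(d,K,R,t)
z0=np.nanmedian(X[270:285,165:180,2]); W=X[210:320,120:230].reshape(-1,3); q=W[np.abs(W[:,2]-z0)<.004]
print("w1 lid (moving)",z0,q[:,:2].mean(0),cv2.minEnclosingCircle((q[:,:2]*1000).astype(np.float32)))
for n in("w2","s2","t2"):
    p,d,K,R,t=load(n); X=cloud(d,K,R,t); e=np.array([.4577,-.101])
    m=(np.hypot(X[...,0]-e[0],X[...,1]-e[1])<.07)&(X[...,2]>.15)&(X[...,2]<.4)
    q=X[m]; print(n,m.sum(), np.percentile(q[:,2],[0,1,3]).round(4) if m.sum() else '')
    low=q[q[:,2]<np.percentile(q[:,2],1)+.012]; rel=(low[:,:2]-e); zt=rel@[.45,.893]; print(" jaw-axis range of low pts",np.percentile(zt,[0,10,50,90,100]).round(4), "x", np.percentile(rel@[.893,-.45],[0,50,100]).round(4))
# top lid again
p,d,K,R,t=load("s2"); X=cloud(d,K,R,t); m=(np.hypot(X[...,0]-.458,X[...,1]+.1035)<.04)&(np.abs(X[...,2]-.1235)<.005); q=X[m]; print("s2 lid",q.mean(0),cv2.minEnclosingCircle((q[:,:2]*1000).astype(np.float32)))
```

```text
wrist lid 0.12260047244451028 [ 0.45757115 -0.10152441] (458.3463439941406, -102.04725646972656) 28.928482055664062 cam pos [ 0.39813003 -0.06944201  0.35337883]
w1 lid (moving) 0.12273780513581681 [ 0.46264054 -0.09349241] ((458.91961669921875, -101.47492980957031), 29.319974899291992)
w2 40220 [0.223  0.2295 0.2359]
 jaw-axis range of low pts [-0.0549 -0.0447  0.0015  0.0478  0.058 ] x [-0.0139 -0.0076  0.0093]
s2 1722 [0.2234 0.2303 0.2362]
 jaw-axis range of low pts [-0.0495 -0.0446 -0.0409  0.0548  0.0578] x [-0.0145  0.0009  0.01  ]
t2 253 [0.2358 0.2412 0.2655]
 jaw-axis range of low pts [0.044  0.0448 0.0471 0.0527 0.057 ] x [-0.0131 -0.0125 -0.0079]
s2 lid [ 0.46121397 -0.10166889  0.12403975] ((457.58795166015625, -101.62747955322266), 30.801774978637695)
```

>>> drive_tool:
  plan: "1 30 -1 0 0 0 100; 1 60 -1 0 0 0 100; 1 88 -1 0 0 0 100; 1 108 -1 0 0 0 100; 1 116 -1 0 0 0 100"

```text
time_s: 2.68
eef_pos: [0.4579, -0.1019, 0.1114]
eef_rot: [[0.894, -0.002, 0.448], [-0.448, 0.0, 0.894], [-0.002, -1.0, -0.0]]
wrist_force: [0.4, 0.2, 0.2]
opening: 1.001
```

>>> drive_tool:
  plan: "0 0 0 0 0 0 100; 0 0 0 0 0 0 100"

```text
time_s: 2.92
eef_pos: [0.4592, -0.1029, 0.1131]
eef_rot: [[0.894, 0.001, 0.449], [-0.449, -0.0, 0.894], [0.001, -1.0, 0.0]]
wrist_force: [0.5, -0.8, -0.5]
opening: 1.007
```

```bash
python3 grab.py wrist:w3 scene:s3
python3 - <<'E'
from h import *
p,d,K,R,t=load("w3"); X=cloud(d,K,R,t)
m=(np.hypot(X[...,0]-.458,X[...,1]+.102)<.036)&(np.abs(X[...,2]-.1227)<.004); q=X[m]
print("lid",q.mean(0),cv2.minEnclosingCircle((q[:,:2]*1000).astype(np.float32)))
E
```

```text
w3 2.925 [ 0.4592 -0.1029  0.1131] 0.005 1.006526924103887
s3 2.975 [ 0.4592 -0.1029  0.1131] 0.002 1.0014590424259477
lid [ 0.45645643 -0.10115429  0.12272075] ((458.31597900390625, -102.22479248046875), 29.332691192626953)
```

View pics/w3.png

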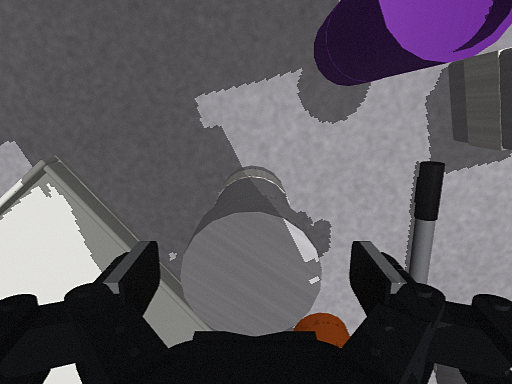

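The lid (circle centred at about pixel (252,273)) measures (0.4583, -0.1022), within 1 mm of the TCP and centred between the jaws. I close now.

>>> drive_tool:
  plan: "0 0 0 0 0 0 50; 0 0 0 0 0 0 50; 0 0 0 0 0 0 50; 0 0 0 0 0 0 50; 0 0 0 0 0 0 50"
  force: 30

```text
time_s: 3.65
eef_pos: [0.4588, -0.1032, 0.1126]
eef_rot: [[0.894, 0.0, 0.449], [-0.449, -0.0, 0.894], [0.0, -1.0, -0.0]]
wrist_force: [-2.2, -1.7, 6.4]
opening: 0.677
```

```bash
python3 grab.py wrist:w4 scene:s4
python3 - <<'E'
from h import *
for n in("w4","s4"):
    p,d,K,R,t=load(n); X=cloud(d,K,R,t); e=np.array([.459,-.103])
    m=(np.hypot(X[...,0]-e[0],X[...,1]-e[1])<.07)&(X[...,2]>.05)&(X[...,2]<.18)
    rel=X[...,:2]-e; s=np.abs(rel@[.449,.894]); a=np.abs(rel@[.894,-.449])
    for lo,hi in((.031,.036),(.036,.041)):
        k=m&(s>lo)&(s<hi)&(a<.012); print(n,lo,k.sum(),np.percentile(X[k][:,2],[0,2,10,50]).round(4) if k.any() else '')
E
```

```text
w4 3.65 [ 0.4588 -0.1032  0.1126] 0.002 0.6765440960036395
s4 3.7 [ 0.4588 -0.1032  0.1126] 0.002 0.6777429124054839
w4 0.031 163 [0.1275 0.1365 0.137  0.1378]
w4 0.036 668 [0.1065 0.1084 0.1131 0.1304]
s4 0.031 59 [0.1    0.1029 0.11   0.1432]
s4 0.036 47 [0.1041 0.1076 0.1129 0.1382]
```

View pics/w4.png

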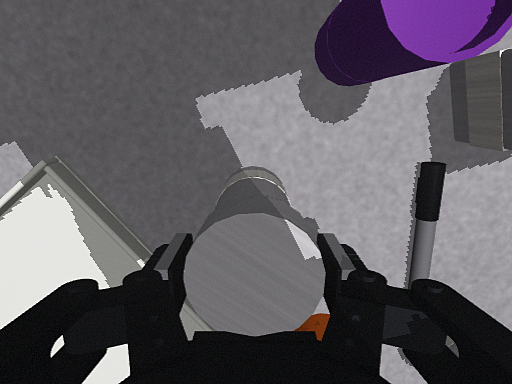

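The fingers closed on the lid: the opening of 0.677 (57.5 mm) matches the 58 mm lid, and the tips sit at about z = 0.10, above its lower edge. I lift it straight up, slowly.

>>> drive_tool:
  plan: "0 -5 0 0 0 0 50; 0 -12 0 0 0 0 50; 0 -22 0 0 0 0 50; 0 -34 0 0 0 0 50; 0 -46 0 0 0 0 50"

```text
time_s: 4.38
eef_pos: [0.4588, -0.103, 0.1594]
eef_rot: [[0.893, 0.001, 0.449], [-0.449, -0.0, 0.893], [0.001, -1.0, 0.0]]
wrist_force: [-0.1, 1.0, -0.7]
opening: 0.675
```

```bash
python3 grab.py scene:s5
```

```text
s5 4.375 [ 0.4588 -0.103   0.1594] 0.224 0.6748555029377692
```

View pics/s5.png

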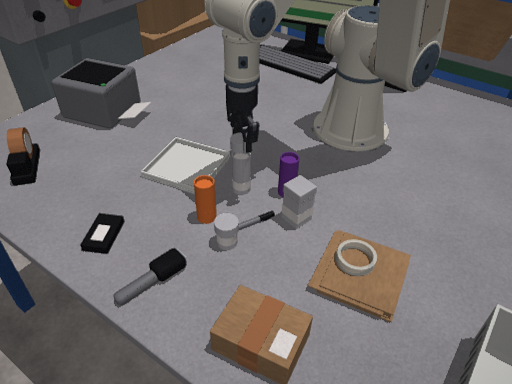

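>>> drive_tool:
  plan: "0 -15 0 0 0 0 50; 0 -35 0 0 0 0 50; 0 -55 0 0 0 0 50; 0 -60 0 0 0 0 50"

```text
time_s: 4.92
eef_pos: [0.4593, -0.1031, 0.2198]
eef_rot: [[0.893, 0.002, 0.449], [-0.449, -0.001, 0.893], [0.002, -1.0, 0.001]]
wrist_force: [-0.4, -0.3, -0.6]
opening: 0.672
```

```bash
python3 grab.py scene:s6 wrist:w6
python3 - <<'E'
from h import *
p,d,K,R,t=load("s6"); X=cloud(d,K,R,t)
m=(np.hypot(X[...,0]-.459,X[...,1]+.103)<.045)&(X[...,2]>.02)&(X[...,2]<.30)
h,e=np.histogram(X[m][:,2],bins=np.arange(.02,.30,.01)); print(list(zip(e.round(2),h)))
cv2.imwrite("pics/s6c.png",cv2.resize(cv2.cvtColor(p[80:230,150:320],cv2.COLOR_RGB2BGR),None,fx=4,fy=4))
E
```

```text
s6 4.925 [ 0.4593 -0.1031  0.2198] 0.071 0.6721672015420719
w6 4.975 [ 0.4592 -0.1031  0.2196] 0.028 0.6811218503016865
[(np.float64(0.02), np.int64(49)), (np.float64(0.03), np.int64(51)), (np.float64(0.04), np.int64(64)), (np.float64(0.05), np.int64(49)), (np.float64(0.06), np.int64(56)), (np.float64(0.07), np.int64(53)), (np.float64(0.08), np.int64(53)), (np.float64(0.09), np.int64(61)), (np.float64(0.1), np.int64(82)), (np.float64(0.11), np.int64(159)), (np.float64(0.12), np.int64(49)), (np.float64(0.13), np.int64(0)), (np.float64(0.14), np.int64(0)), (np.float64(0.15), np.int64(0)), (np.float64(0.16), np.int64(0)), (np.float64(0.17), np.int64(0)), (np.float64(0.18), np.int64(0)), (np.float64(0.19), np.int64(0)), (np.float64(0.2), np.int64(17)), (np.float64(0.21), np.int64(67)), (np.float64(0.22), np.int64(85)), (np.float64(0.23), np.int64(204)), (np.float64(0.24), np.int64(44)), (np.float64(0.25), np.int64(48)), (np.float64(0.26), np.int64(29)), (np.float64(0.27), np.int64(50)), (np.float64(0.28), np.int64(54))]
```

View pics/s6c.png

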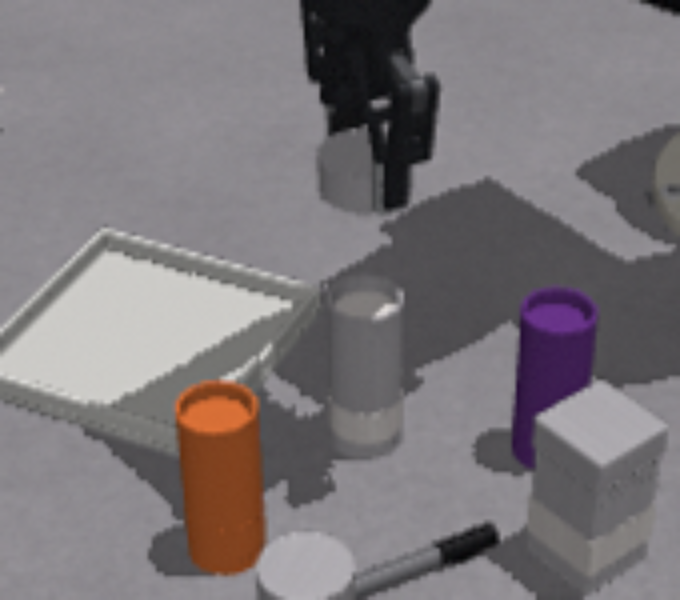

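View pics/w6.png

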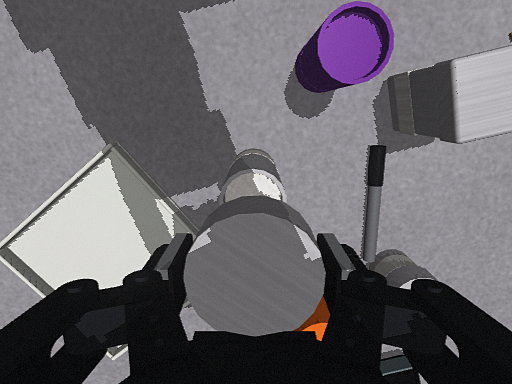

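The crop shows the lid (345,170) held in the gripper and the opened tin upright at (365,370) in its old place. In the wrist view the lid is level at (252,265) between the pads. Next I move over the tray centre.

>>> drive_tool:
  plan: "20 0 -32 0 0 0 50; 46 0 -74 0 0 0 50; 72 0 -116 0 0 0 50; 92 0 -147 0 0 0 50; 100 0 -160 0 0 0 50"

```text
time_s: 5.65
eef_pos: [0.4757, -0.2923, 0.2172]
eef_rot: [[0.893, -0.001, 0.451], [-0.451, 0.001, 0.893], [-0.001, -1.0, 0.0]]
wrist_force: [0.3, 0.8, -0.1]
opening: 0.674
```

>>> drive_tool:
  plan: "0 20 0 0 0 0 50; 0 55 0 0 0 0 50; 0 90 0 0 0 0 50; 0 120 0 0 0 0 50; 0 140 0 0 0 0 50"

```text
time_s: 6.28
eef_pos: [0.4751, -0.2894, 0.0762]
eef_rot: [[0.894, -0.002, 0.449], [-0.449, 0.002, 0.894], [-0.003, -1.0, 0.0]]
wrist_force: [0.2, -0.1, 0.1]
opening: 0.678
```

>>> drive_tool:
  plan: "0 0 0 0 0 0 50; 0 0 0 0 0 0 50"

```text
time_s: 6.52
eef_pos: [0.4764, -0.2906, 0.0788]
eef_rot: [[0.894, 0.0, 0.449], [-0.449, -0.0, 0.894], [0.0, -1.0, 0.0]]
wrist_force: [-0.5, 0.1, 0.5]
opening: 0.676
```

```bash
python3 grab.py wrist:w7 scene:s7 top:t7
python3 - <<'E'
from h import *
for n in ("w7","s7"):
    p,d,K,R,t=load(n); X=cloud(d,K,R,t); e=np.load(f"pics/{n}.npz")['eef']
    r=np.hypot(X[...,0]-e[0],X[...,1]-e[1])
    m=(r<.026)&(np.abs(X[...,2]-(e[2]+.01))<.008); q=X[m]
    if m.sum()>20:
        A=np.c_[q[:,:2]-e[:2],np.ones(len(q))]; print(n,"lid plane",np.linalg.lstsq(A,q[:,2],rcond=None)[0].round(4),len(q),q.mean(0), np.median(q[:,2]))
    m=(X[...,2]<.03)&(np.abs(X[...,0]-.477)<.06)&(np.abs(X[...,1]+.29)<.06); print("floor",np.nanmedian(X[m][:,2]))
    m=(r<.036)&(X[...,2]>.04)&(X[...,2]<e[2]+.03); print("lowest of lid/tip",np.percentile(X[m][:,2],[0,1,3,10]).round(4))
p=load("s7")[0]; cv2.imwrite("pics/s7c.png",cv2.resize(cv2.cvtColor(p[80:230,110:280],cv2.COLOR_RGB2BGR),None,fx=4,fy=4))
E
```

```text
w7 6.525 [ 0.4764 -0.2906  0.0788] 0.014 0.6761580217112763
s7 6.575 [ 0.4766 -0.2908  0.0791] 0.007 0.6778438519684284
t7 6.625 [ 0.4767 -0.2909  0.0793] 0.003 0.6803158918499389
w7 lid plane [0.0085 0.0211 0.0893] 11550 [ 0.47538862 -0.28997344  0.08928997] 0.08928562847052363
floor 0.004785441443613272
lowest of lid/tip [0.0635 0.0672 0.0722 0.0842]
s7 lid plane [-0.0458  0.0062  0.0914] 77 [ 0.48689007 -0.29648762  0.09091556] 0.09131307672330123
floor 0.006598553380336256
lowest of lid/tip [0.0648 0.0666 0.0677 0.0716]
```

View pics/s7c.png

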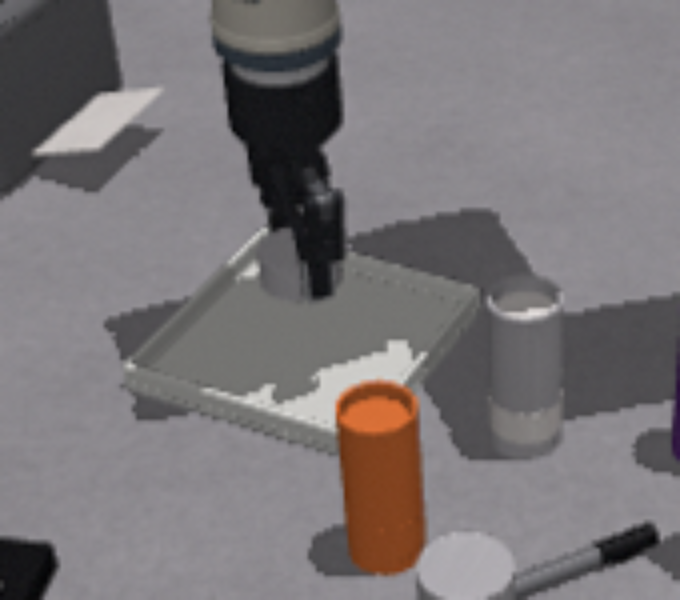

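View pics/w7.png

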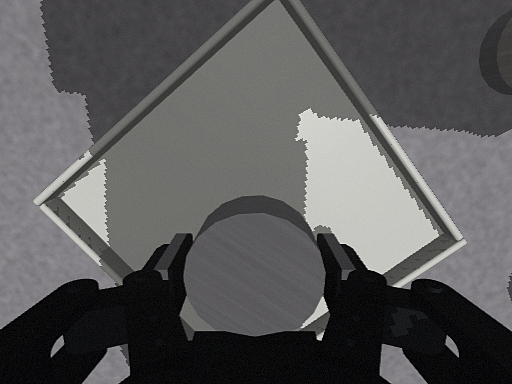

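The lid hangs level over the tray centre, top at z ≈ 0.0895 and lower edge at ≈ 0.0635, with 58 mm to the floor. The tin stands untouched at (525,370) in the crop. I lower in steps and watch the force.

>>> drive_tool:
  plan: "0 15 0 0 0 0 50; 0 35 0 0 0 0 50; 0 48 0 0 0 0 50; 0 53 0 0 0 0 50; 0 54 0 0 0 0 50"

```text
time_s: 7.3
eef_pos: [0.4761, -0.2908, 0.024]
eef_rot: [[0.893, -0.0, 0.449], [-0.449, 0.0, 0.893], [-0.0, -1.0, 0.0]]
wrist_force: [0.2, -0.5, -0.3]
opening: 0.676
```

>>> drive_tool:
  plan: "0 0 0 0 0 0 50; 0 1 0 0 0 0 50; 0 2 0 0 0 0 50; 0 2 0 0 0 0 50"

```text
time_s: 7.8
eef_pos: [0.4761, -0.2908, 0.0224]
eef_rot: [[0.893, 0.0, 0.449], [-0.449, -0.0, 0.893], [0.0, -1.0, 0.0]]
wrist_force: [-0.4, 0.4, -0.1]
opening: 0.678
```

>>> drive_tool:
  plan: "0 1 0 0 0 0 50; 0 1 0 0 0 0 50"

```text
time_s: 8.05
eef_pos: [0.4761, -0.2908, 0.0212]
eef_rot: [[0.893, -0.0, 0.449], [-0.449, 0.0, 0.893], [-0.0, -1.0, 0.0]]
wrist_force: [0.5, -0.1, 0.2]
opening: 0.678
```

>>> drive_tool:
  plan: "0 0.5 0 0 0 0 50; 0 0.5 0 0 0 0 50"

```text
time_s: 8.3
eef_pos: [0.4761, -0.2908, 0.0208]
eef_rot: [[0.893, 0.0, 0.449], [-0.449, -0.0, 0.893], [0.0, -1.0, -0.0]]
wrist_force: [-0.4, 0.2, 0.0]
opening: 0.673
```

>>> drive_tool:
  plan: "0 0.5 0 0 0 0 50; 0 0.5 0 0 0 0 50"

```text
time_s: 8.55
eef_pos: [0.4762, -0.2908, 0.0207]
eef_rot: [[0.893, 0.0, 0.449], [-0.449, -0.0, 0.893], [0.0, -1.0, -0.0]]
wrist_force: [-1.1, 1.0, 5.5]
opening: 0.677
```

The 5.5 N upward force shows contact with the floor. I open the fingers in steps, check, then retreat.

>>> drive_tool:
  plan: "0 0 0 0 0 0 70; 0 0 0 0 0 0 75; 0 0 0 0 0 0 85; 0 0 0 0 0 0 95; 0 0 0 0 0 0 95"

```text
time_s: 9.18
eef_pos: [0.4761, -0.2908, 0.0202]
eef_rot: [[0.893, -0.0, 0.449], [-0.449, 0.0, 0.893], [-0.0, -1.0, -0.0]]
wrist_force: [-0.1, -0.9, -0.3]
opening: 0.95
```

```bash
python3 grab.py wrist:w8
python3 - <<'E'
from h import *
p,d,K,R,t=load("w8"); X=cloud(d,K,R,t); e=np.load("pics/w8.npz")['eef']
m=(np.hypot(X[...,0]-e[0],X[...,1]-e[1])<.034)&(np.abs(X[...,2]-.031)<.006); q=X[m]
print(q.mean(0),np.median(q[:,2]),cv2.minEnclosingCircle((q[:,:2]*1000).astype(np.float32)))
E
```

```text
w8 9.175 [ 0.4761 -0.2908  0.0202] 0.003 0.9502457253279508
[ 0.47392871 -0.28756456  0.03067322] 0.03074829273065939 ((476.49066162109375, -288.6314392089844), 29.285324096679688)
```

View pics/w8.png

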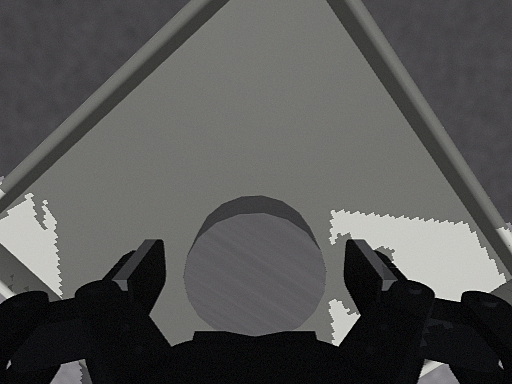

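The lid is free at pixel (255,272), with a gap to both pads; its top is at z = 0.0307 (5 + 26 mm expected). I retreat straight up.

>>> drive_tool:
  plan: "0 -10 0 0 0 0 95; 0 -30 0 0 0 0 95; 0 -70 0 0 0 0 95; 0 -120 0 0 0 0 95; 0 -160 0 0 0 0 95"

```text
time_s: 9.85
eef_pos: [0.4764, -0.291, 0.183]
eef_rot: [[0.893, 0.002, 0.449], [-0.449, -0.001, 0.893], [0.002, -1.0, -0.0]]
wrist_force: [0.3, -0.4, -0.5]
opening: 0.949
```

>>> drive_tool:
  plan: "0 -60 0 0 0 0 95; 0 -80 0 0 0 0 95; 0 -80 0 0 0 0 95; 0 -80 0 0 0 0 95"

```text
time_s: 10.35
eef_pos: [0.4754, -0.2904, 0.2593]
eef_rot: [[0.893, -0.001, 0.449], [-0.449, 0.001, 0.893], [-0.001, -1.0, 0.0]]
wrist_force: [-0.4, -0.3, -1.0]
opening: 0.949
```

```bash
python3 grab.py scene:s9 top:t9 wrist:w9
python3 - <<'E'
from h import *
for n in("s9","t9","w9"):
    p,d,K,R,t=load(n); X=cloud(d,K,R,t)
    for nm,x,y,z in(("lid",.476,-.290,.031),("tin",.4585,-.103,.120),("short",.637,-.0115,.073)):
        m=(np.hypot(X[...,0]-x,X[...,1]-y)<.036)&(np.abs(X[...,2]-z)<.006); q=X[m]
        if m.sum()>15: print(n,nm,m.sum(),q.mean(0).round(4),np.median(q[:,2]).round(4),cv2.minEnclosingCircle((q[:,:2]*1000).astype(np.float32)))
p=load("s9")[0]; cv2.imwrite("pics/s9c.png",cv2.resize(cv2.cvtColor(p[80:260,110:330],cv2.COLOR_RGB2BGR),None,fx=3,fy=3))
E
```

```text
s9 10.35 [ 0.4754 -0.2904  0.2593] 0.014 0.9490000301801499
t9 10.4 [ 0.4753 -0.2903  0.2589] 0.009 0.9477880365792958
w9 10.45 [ 0.4753 -0.2903  0.2587] 0.004 0.9461061405918841
s9 lid 221 [ 0.4786 -0.2872  0.0318] 0.0321 ((477.56170654296875, -289.2746887207031), 31.05634307861328)
s9 tin 118 [ 0.4594 -0.1024  0.1191] 0.1194 ((457.7234802246094, -103.64030456542969), 27.34097671508789)
s9 short 391 [ 0.6398 -0.0091  0.0738] 0.074 ((637.1290283203125, -9.611350059509277), 30.690017700195312)
t9 lid 451 [ 0.4762 -0.2896  0.0303] 0.0302 ((475.8440856933594, -289.9403991699219), 29.189674377441406)
t9 tin 105 [ 0.4588 -0.1055  0.1187] 0.1187 ((458.6189880371094, -103.76953887939453), 25.110963821411133)
t9 short 462 [ 0.6371 -0.0112  0.0725] 0.0726 ((637.8735961914062, -10.858325004577637), 29.194499969482422)
w9 lid 2001 [ 0.4758 -0.2882  0.0307] 0.0308 ((476.3625793457031, -288.48187255859375), 28.878170013427734)
w9 tin 1333 [ 0.4579 -0.1013  0.1187] 0.1193 ((458.2994079589844, -102.23634338378906), 25.463638305664062)
```

View pics/s9c.png

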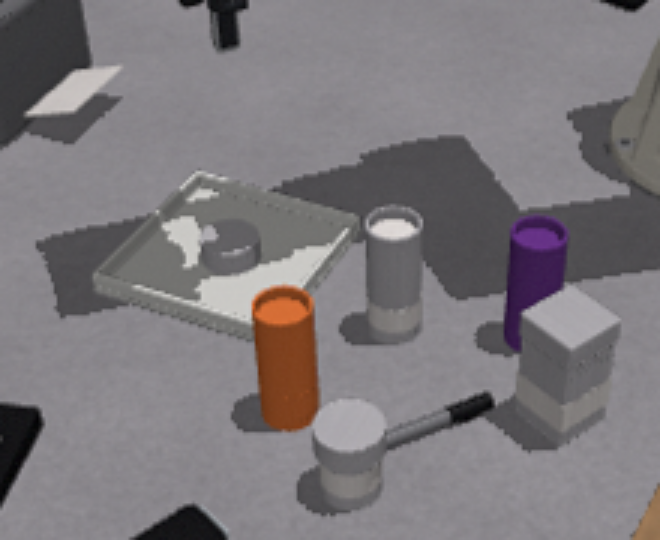

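View pics/t9.png

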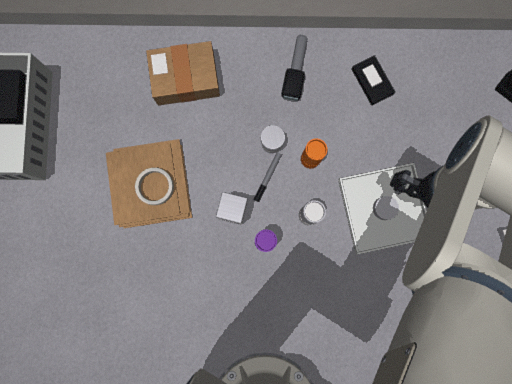

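The crop shows the lid upright on the tray floor at (231,246), the opened tin standing at (393,275), and the short tin with its lid on at (350,450). The top view agrees: lid at (385,207), tin at (313,211). I hand in the job.

```bash
python3 -c "
from rig import arm
print(arm.close_job())"
```

```text
the job is handed in; nothing more can be done
None
```

I lifted the tall tin's lid straight up, carried it over the tray and lowered it until it touched the floor (about 5.5 N). I then released it and backed the gripper off upward. The job was handed in at about 10.5 s of the 42 s allowed.

My last checks, from all three cameras unless noted:
- **Lid:** it is right way up in the tray, within about 2 mm of the centre, with its top at z ≈ 0.031 m. That matches the 5 mm floor plus the 26 mm lid.
- **Tall tin:** it stands upright and open at (0.458, -0.103), within about 1 mm of where the lid was first measured, with its rim at about 0.119 m.
- **Short tin:** it still has its lid on and has not moved, as seen from the scene and top cameras (the wrist camera did not have it in view).

The cameras differed by 1 to 2 mm, which is within their calibration. No check failed.

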